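# Park the microscope objectives in order of height

## Robot

A 6-joint arm with a two-finger parallel gripper is mounted at the origin on the work surface. World frame = base frame: x ahead of the robot, y to its left, z up, the work surface at z = 0. Lengths are in mm, angles in degrees, forces in N, time in s.
With the tool pointing down it reaches from about 350 to 975 mm from the base axis. Payload 17.4 kg.
Tool frame: the origin (TCP) lies on the centre line of the jaws, within the pads' length; the fingertips stand robot.tips_ahead ahead of it and the grasp point (between the pads) lies 8 mm behind it (robot.tips_ahead is the distance from the TCP to the fingertips, in mm); z points along the fingers, y is the line along which they close (so a half turn about z gives the same grasp; the last joint's range is limited). The gripper opens to 85 mm and grips with 20 to 120 N. Pads are 22 mm wide; open, the fingers measure 114 mm over their backs; the gripper's body (76 mm by 85 mm) begins 54 mm behind the grasp point. The pads swing forward as they close: fully open they stand 13 mm farther back than shut.
Start: joints at [65.902, 6.646, 82.598, -0, 90.757, -2.166], TCP at [252.134, 626.148, 242.303] pointing down, gripper open.
Joint ranges: [-162.19, 162.19], [-47.58, 125.68], [4.15, 143.07], [-65.23, 245.23], [0.69, 171.88], [-170.13, 170.13]. Speed limits (degrees/s): [108.29, 108.29, 127.2, 180, 180, 180].

## Interface

Orientations are given as [roll, pitch, yaw] about the fixed x, y, z axes, in that order (R = Rz(yaw) Ry(pitch) Rx(roll)).
In Python, from plant import robot gives the robot as it stands.
- The arm moves only by the tool apply_moves, never from a script. Its argument "moves" is a list of rows, each a list of 3 entries, a list of its own where there are three numbers: the gripper command: -1 is shut, 1 is fully open, values between are in proportion, then the shift along the tool's x, y, z in units of 120 mm (1.0 is 120 mm), then the turn, a rotation vector about the tool's x, y, z in units of 45 degrees (1.0 is 45 degrees). In form: [[hand, [x, y, z], [wx, wy, wz]], ...]. A call has 1 to 5 rows; each row shifts and turns the commanded pose from where the row before left it, along the tool's axes as they then stand; what a row does not reach is not made up. A row lasts 1/12 s, in which the tool goes at most 41.7 mm and 7.16 degrees, less where a joint would pass 70% of its speed; a pose out of reach is approached as far as the arm can. A call with a number of a shift or a turn outside -1 to 1 is refused whole. A call with a gripper value outside its range is refused whole. The fingers move at their own pace and stop on an object; "grip_force" is the grip in N (left out, the last holds). Time passes only in rows, so rows that do not move let the fingers close. It gives the time, the measured TCP pose, the force, the opening and the grip force at its end, in the units of the state.
- robot.observe(): the state, without advancing time (a new reading comes with each control period).
- robot.get_image(name): name is "side" or "top" or "wrist"; returns the picture (420x560x3 uint8, red, green, blue); there is no depth.
- robot.calibration(name): a dict with "mtx" (3x3 intrinsics, pixels), "extrinsics" (4x4, takes a point from camera to world coordinates); the wrist camera has in their place "hand_eye" (4x4, takes a point from camera to tool coordinates, whose origin is the TCP and whose axes are the flange's). Camera axes: x right, y up, looking along -z (the intrinsics and any distortion apply to the point x, -y, -z); pixel columns grow to the right and rows downward; lengths in mm; the calibration is good to about 2 mm. A picture is of the moment at which its call begins: read the wrist's pose just before it. calibration takes no time and is no camera call.
- robot.hand_in(): hands the job in; it is judged then, once.
The state is a dict: "time_s": time; "q": joint angles; "qd": joint speeds; "joint_torque": joint torques, N m; "ee_pos": TCP position; "ee_rot": TCP orientation; "ft_force": force on the tool from outside, world axes, zero at the start; "wrist_torque": the same for the moment, N m; "grip_width": finger opening in mm; "grip_force": force on a finger pad.
Only numpy, scipy, OpenCV 4.12 (cv2) and the standard library are available. Lean on these libraries where they do the work, as an engineer would, in place of code of your own. Each camera call takes 0.05 s, during which the arm holds its last target. There are 200 camera calls.

## Task

Put the four microscope objectives away on the black parking rack in order of height: the shortest on the cork pad next to the white end block, then each taller one on the next pad, the tallest on the pad farthest from the block. Stand each one upright, foot down, wholly on its own pad, and set it down gently: never drop one or let it tip over. Leave the orange-amber specimen dish that stands among them where it is.

Things in the scene. Friction and masses are not known exactly. Their poses are not given: they have to be found in the camera images.
- lens_red_center (a point): Microscope objective with a red ring and red sloping nose on a bare-metal barrel, the shortest of the four: 32 mm tall, barrel 36 mm across from 6 mm up to 25 mm up, dark foot (thread end) 38 mm across and 6 mm high, nose narrowing to 24 mm in the top 6 mm; 70 g nominal. It stands loose and upright on the white mat (250 x 230 mm, mat top 4 mm above the bench). The point is on its axis, half-way up (16 mm above its foot); z up its axis.
- lens_yellow_center (a point): Microscope objective with a yellow ring and yellow sloping nose on a bare-metal barrel, the second shortest of the four: 43 mm tall, barrel 36 mm across from 6 mm up to 36 mm up, dark foot (thread end) 38 mm across and 6 mm high, nose narrowing to 24 mm in the top 6 mm; 100 g nominal. It stands loose and upright on the white mat (250 x 230 mm, mat top 4 mm above the bench). The point is on its axis, half-way up (21.5 mm above its foot); z up its axis.
- lens_green_center (a point): Microscope objective with a green ring and green sloping nose on a bare-metal barrel, the second tallest of the four: 54 mm tall, barrel 36 mm across from 6 mm up to 47 mm up, dark foot (thread end) 38 mm across and 6 mm high, nose narrowing to 24 mm in the top 6 mm; 130 g nominal. It stands loose and upright on the white mat (250 x 230 mm, mat top 4 mm above the bench). The point is on its axis, half-way up (27 mm above its foot); z up its axis.
- lens_blue_center (a point): Microscope objective with a blue ring and blue sloping nose on a bare-metal barrel, the tallest of the four: 65 mm tall, barrel 36 mm across from 6 mm up to 58 mm up, dark foot (thread end) 38 mm across and 6 mm high, nose narrowing to 24 mm in the top 6 mm; 160 g nominal. It stands loose and upright on the white mat (250 x 230 mm, mat top 4 mm above the bench). The point is on its axis, half-way up (32.5 mm above its foot); z up its axis.
- pad_a: Round reddish-brown cork pad, 62 mm across, let in flush with the top of the black parking rack; next to the white end block. Origin: centre of its top, which is where a foot comes to rest (12 mm above the bench). z is up; y runs along the row, away from the white block; x across the row. The four pads stand in a straight row, 70 mm apart; the rack is a fixed flat bar, 330 mm long, 75 mm wide, 12 mm high, and may lie in any direction.
- pad_b: Round reddish-brown cork pad, 62 mm across, let in flush with the top of the black parking rack; second from the white end block. Origin: centre of its top, which is where a foot comes to rest (12 mm above the bench). z is up; y runs along the row, away from the white block; x across the row. The four pads stand in a straight row, 70 mm apart; the rack is a fixed flat bar, 330 mm long, 75 mm wide, 12 mm high, and may lie in any direction.
- pad_c: Round reddish-brown cork pad, 62 mm across, let in flush with the top of the black parking rack; third from the white end block. Origin: centre of its top, which is where a foot comes to rest (12 mm above the bench). z is up; y runs along the row, away from the white block; x across the row. The four pads stand in a straight row, 70 mm apart; the rack is a fixed flat bar, 330 mm long, 75 mm wide, 12 mm high, and may lie in any direction.
- pad_d: Round reddish-brown cork pad, 62 mm across, let in flush with the top of the black parking rack; the last one, farthest from the white end block. Origin: centre of its top, which is where a foot comes to rest (12 mm above the bench). z is up; y runs along the row, away from the white block; x across the row. The four pads stand in a straight row, 70 mm apart; the rack is a fixed flat bar, 330 mm long, 75 mm wide, 12 mm high, and may lie in any direction.
- end_block: White bar 65 x 16 mm, standing 14 mm above the rack top, fixed across one end of the black rack: it marks the end where the row begins. Origin: centre of its underside, on the rack top; 50 mm from the centre of the nearest pad; axes as the pads.
- dish_center (a point): Closed specimen dish with an orange-amber lid, 60 mm across, 15 mm high, standing loose on the mat among the objectives; to be left alone. The point is its centre, half-way up.

How it is judged (in metres and radians):
At the end, for the whole second after the job is handed in: At rest on the pads, from the white block: red, yellow, green, blue objective, each upright within 0.12 rad, foot down, axis within 13 mm of its pad's centre, foot within 4 mm of the pad's top; the specimen dish within 20 mm of where it was (horizontal distance between lens_red_center and pad_a below 0.013 m and z of lens_red_center in the frame of pad_a between 0.012 and 0.02 m and angle between each of lens_red_center, lens_yellow_center, lens_green_center, lens_blue_center's own z axis and vertical below 0.12 rad and linear speed of each of lens_red, lens_yellow, lens_green, lens_blue below 0.02 m/s and angular speed of each of lens_red, lens_yellow, lens_green, lens_blue below 0.2 rad/s and horizontal distance between lens_yellow_center and pad_b below 0.013 m and z of lens_yellow_center in the frame of pad_b between 0.0175 and 0.0255 m and horizontal distance between lens_green_center and pad_c below 0.013 m and z of lens_green_center in the frame of pad_c between 0.023 and 0.031 m and horizontal distance between lens_blue_center and pad_d below 0.013 m and z of lens_blue_center in the frame of pad_d between 0.0285 and 0.0365 m and distance of dish_center from where it was at the start of the episode below 0.02 m); the robot touches nothing.
It fails at once if an objective is tipped over (more than 0.7 rad from upright) (angle between any of lens_red_center, lens_yellow_center, lens_green_center, lens_blue_center's own z axis and vertical above 0.7 rad).
It fails at once if an objective is dropped or slammed: faster than 0.45 m/s with its centre lower than it is 8 mm above standing on the rack ((height (world z) of lens_red_center below 0.036 m and linear speed of lens_red above 0.45 m/s) or (height (world z) of lens_yellow_center below 0.0415 m and linear speed of lens_yellow above 0.45 m/s) or (height (world z) of lens_green_center below 0.047 m and linear speed of lens_green above 0.45 m/s) or (height (world z) of lens_blue_center below 0.0525 m and linear speed of lens_blue above 0.45 m/s)).
It fails at once if the specimen dish is moved by more than 20 mm (distance of dish_center from where it was at the start of the episode above 0.02 m).
It also fails if it takes over 117 s, if anything falls off the work surface, if the arm or the gripper's body presses on something with over 40 N, if the wrist force passes 120 N, or if a joint passes its speed limit or range.

## Working session

There is one attempt and no reset: what is moved stays moved. The work goes in short steps, Python scripts to look and compute and a tool call to move; the robot and the scene stay as the last step left them, time stands still between calls to the robot, and variables do not carry over. Pictures are saved under pics/ and viewed, at most 14 in all, crops included, and the job is handed in when it is done.

Besides the shell and the picture viewer there is one more tool, called after ">>>" as name(argument=value, ...), one argument or row to a line, values as JSON. apply_moves: Moves the arm, as the interface text tells. Shifts and turns lie within -1 to 1; 1 stands for 120 mm of shift or 45 degrees of turn. Its arguments: {"type":"object","properties":{"moves":{"type":"array","items":{"type":"array"}},"grip_force":{"type":"number"}},"required":["moves"]}

```bash
mkdir -p pics; ls; python3 - <<'E'
from plant import robot
import cv2
s=robot.observe();print(s['time_s'],s['ee_pos'],s['ee_rot'],s['grip_width'],robot.tips_ahead)
for n in("top","side"):
    cv2.imwrite(f"pics/{n}0.png",robot.get_image(n)[:,:,::-1])
    c=robot.calibration(n);print(n,c)
print(robot.calibration("wrist"))
E
```

```text
pics
0.0 [252.05808091 625.96326762 241.52392076] [-1.79930570e+02 -3.07905899e-03  1.58065778e+02] 85.48156737263609 11.0
top {'mtx': array([[506.60815532,   0.        , 280.65880252],
       [  0.        , 506.60815532, 203.20941188],
       [  0.        ,   0.        ,   1.        ]]), 'extrinsics': array([[ 6.25716000e-02,  9.77600073e-01, -2.00954950e-01,
         3.66445382e+02],
       [-9.98026572e-01,  6.02263555e-02, -1.77693055e-02,
        -6.55206694e+00],
       [-5.26849013e-03,  2.01670234e-01,  9.79439309e-01,
         9.49122793e+02],
       [ 0.00000000e+00,  0.00000000e+00,  0.00000000e+00,
         1.00000000e+00]])}
side {'mtx': array([[475.53930904,   0.        , 276.83682687],
       [  0.        , 475.53930904, 209.15106885],
       [  0.        ,   0.        ,   1.        ]]), 'extrinsics': array([[ 9.84495291e-01,  1.08157348e-01, -1.38097830e-01,
         4.52562464e+02],
       [-1.74445344e-01,  5.21196171e-01, -8.35418083e-01,
        -7.22114804e+02],
       [-1.83805440e-02,  8.46555692e-01,  5.31982722e-01,
         5.37342237e+02],
       [ 0.00000000e+00,  0.00000000e+00,  0.00000000e+00,
         1.00000000e+00]])}
{'mtx': array([[303.08784726,   0.        , 276.2779616 ],
       [  0.        , 303.08784726, 216.91937071],
       [  0.        ,   0.        ,   1.        ]]), 'hand_eye': array([[-2.33300767e-04,  9.58077983e-01,  2.86507461e-01,
         7.31700986e+01],
       [ 9.99999942e-01,  1.52199859e-04,  3.05337317e-04,
         1.42203055e+00],
       [ 2.48930566e-04,  2.86507515e-01, -9.58077962e-01,
        -1.31331392e+02],
       [ 0.00000000e+00,  0.00000000e+00,  0.00000000e+00,
         1.00000000e+00]])}
```

View pics/top0.png

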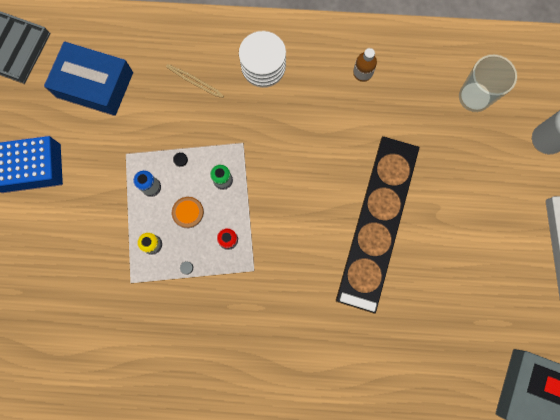

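View pics/side0.png

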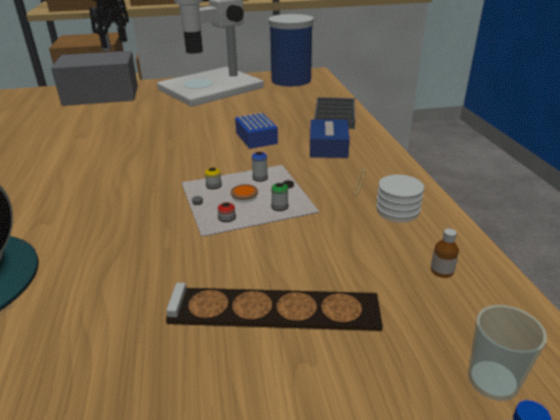

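The top view shows the noses of red at (227,238), yellow (149,242), green (220,174) and blue (144,180), and the dish at (187,212). The pads are at (365,275), (375,239), (384,204) and (393,169), with the white block at the near end, (358,302). The side view agrees.

```bash
cat > h.py <<'E'
import numpy as np, cv2
from plant import robot
from scipy.spatial.transform import Rotation as R
def T_tool(s):
    T=np.eye(4);T[:3,:3]=R.from_euler('xyz',s['ee_rot'],degrees=True).as_matrix();T[:3,3]=s['ee_pos'];return T
def ext(n,s=None):
    c=robot.calibration(n)
    return (c['mtx'],c['extrinsics']) if n!='wrist' else (c['mtx'],T_tool(s)@c['hand_eye'])
def unproj(n,u,v,z,s=None):
    K,E=ext(n,s);d=E[:3,:3]@(np.array([1,-1,-1])*(np.linalg.inv(K)@[u,v,1]))
    return E[:3,3]+d*(z-E[2,3])/d[2]
def proj(n,p,s=None):
    K,E=ext(n,s);c=np.linalg.inv(E)@np.append(p,1);q=K@(c[:3]*[1,-1,-1]);return q[:2]/q[2]
E
python3 - <<'E'
from h import *
P={}
for k,u,v,z in [('red',227,238,36),('yel',149,242,47),('gre',220,174,58),('blu',144,180,69),('dish',187,212,19),('a',365,275,12),('b',375,239,12),('c',384,204,12),('d',393,169,12),('block',358,302,26),('black',180,159,10),('grey',186,267,8),('m1',126,154,4),('m2',243,144,4),('m3',253,271,4),('m4',132,282,4)]:
    P[k]=unproj('top',u,v,z);print(k,P[k].round(1), 'side',proj('side',P[k]).round(0))
L=[P[k][:2] for k in 'abcd'];print(np.linalg.norm(np.diff(L,axis=0),axis=1),np.degrees(np.arctan2(*(L[3]-L[0])[::-1])))
im=cv2.imread('pics/top0.png')[130:320,110:430]
cv2.imwrite('pics/c0.png',cv2.resize(im,(800,475),interpolation=cv2.INTER_CUBIC))
E
```

```text
red [483.4 103.2  36. ] side [225. 205.]
yel [466.2 240.9  47. ] side [212. 170.]
gre [596.6 123.1  58. ] side [278. 185.]
blu [574.4 256.7  69. ] side [258. 153.]
dish [529.8 184.1  19. ] side [244. 190.]
a [ 434.1 -152.3   12. ] side [209. 304.]
b [ 501.7 -168.9   12. ] side [252. 305.]
c [ 569.2 -184.2   12. ] side [296. 306.]
d [ 638.6 -199.9   12. ] side [342. 307.]
block [ 384.4 -139.    26. ] side [176. 296.]
black [634.1 209.8  10. ] side [288. 183.]
grey [428.5 177.8   8. ] side [198. 201.]
m1 [639.5 317.3   4. ] side [282. 165.]
m2 [673.6  91.4   4. ] side [318. 211.]
m3 [429.1  53.8   4. ] side [201. 235.]
m4 [395.1 275.6   4. ] side [182. 182.]
[69.59338222 69.20252391 71.18332346] -13.09180862595667
```

View pics/c0.png

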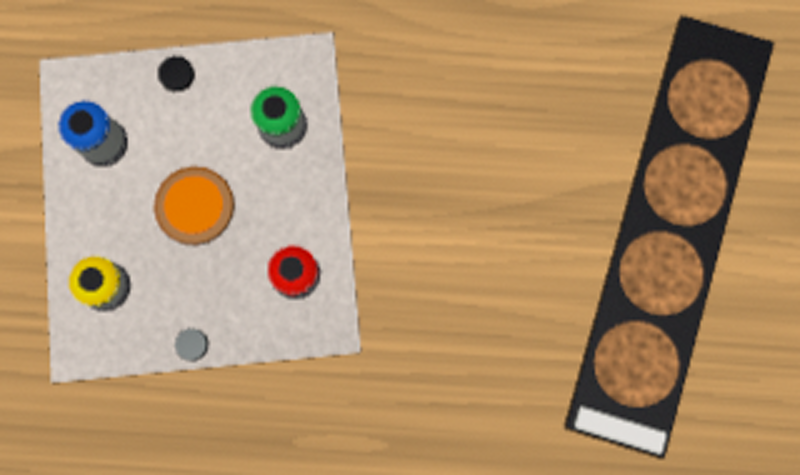

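The enlarged crop shows the black nose discs at about (226.4,237.2) red, (146.8,241.6) yellow, (219.6,172.8) green and (142.4,178.4) blue. Pad spacing comes out at 69–71 mm with a row direction of −13.1°. I will keep the tool yaw at 166.9°, so the jaws close across the row, and head above blue.

>>> apply_moves(
  moves=[
    [0.4, [0, 0, 0], [0, 0, -0.15]],
    [0.4, [0, 0, 0], [0, 0, -0.046]],
    [0.4, [-0.256, -0.183, 0.052], [0, 0, 0]],
    [0.4, [-0.256, -0.183, 0.052], [0, 0, 0]],
    [0.4, [-0.256, -0.183, 0.052], [0, 0, 0]],
  ],
  grip_force=40,
)

```text
time_s: 0.52
ee_pos: [327.3, 540.1, 222.8]
ee_rot: [-180.0, -0.0, 167.0]
ft_force: [0.3, -0.1, -0.1]
grip_width: 60.1
grip_force: 0.0
```

>>> apply_moves(
  moves=[
    [0.4, [-0.256, -0.183, 0.052], [0, 0, 0]],
    [0.4, [-0.256, -0.183, 0.052], [0, 0, 0]],
    [0.4, [-0.256, -0.183, 0.052], [0, 0, 0]],
    [0.4, [-0.256, -0.183, 0.052], [0, 0, 0]],
    [0.4, [-0.256, -0.183, 0.052], [0, 0, 0]],
  ],
)

```text
time_s: 0.93
ee_pos: [452.4, 397.6, 191.9]
ee_rot: [-180.0, -0.0, 166.9]
ft_force: [0.6, 0.4, -0.2]
grip_width: 60.0
grip_force: 0.0
```

>>> apply_moves(
  moves=[
    [0.4, [-0.256, -0.183, 0.052], [0, 0, 0]],
    [0.4, [-0.256, -0.183, 0.052], [0, 0, 0]],
    [0.4, [-0.256, -0.183, 0.052], [0, 0, 0]],
    [0.4, [-0.256, -0.183, 0.052], [0, 0, 0]],
    [0.4, [-0.256, -0.183, 0.052], [0, 0, 0]],
  ],
)

```text
time_s: 1.35
ee_pos: [577.1, 255.8, 160.6]
ee_rot: [-180.0, -0.0, 166.9]
ft_force: [-1.5, 1.2, 0.0]
grip_width: 60.2
grip_force: 0.0
```

```bash
python3 - <<'E'
from h import *
s=robot.observe();im=robot.get_image('wrist');print(s['ee_pos'].round(1),robot.tips_ahead)
cv2.imwrite('pics/w1.png',im[:,:,::-1])
for k,u,v,z in [('red',226.4,237.2,36),('yel',146.8,241.6,47),('gre',219.6,172.8,58),('blu',142.4,178.4,69)]:
    p=unproj('top',u,v,z);print(k,p.round(1),proj('wrist',p,s).round(0))
E
```

```text
[577.1 255.8 160.6] 11.0
red [484.8 104.4  36. ] [ 71. 148.]
yel [466.7 244.9  47. ] [227.  81.]
gre [598.8 124.   58. ] [131. 277.]
blu [577.1 259.9  69. ] [280. 224.]
```

View pics/w1.png

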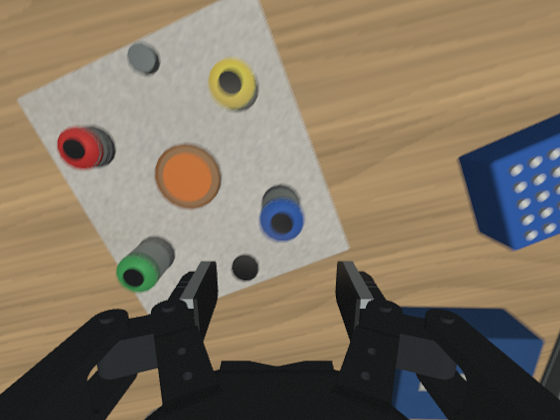

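The wrist view shows blue's nose at (283,224), yellow (230,82), green (133,277) and red (74,149). All are within about 3 px (2 mm) of the prediction, so I will grasp blue.

>>> apply_moves(
  moves=[
    [0.4, [0.008, 0.047, 0.2], [0, 0, 0]],
    [0.4, [0, 0, 0.3], [0, 0, 0]],
    [0.4, [0, 0, 0.3], [0, 0, 0]],
    [0.4, [0, 0, 0.2], [0, 0, 0]],
    [0.4, [0, 0, 0.105], [0, 0, 0]],
  ],
)

```text
time_s: 1.82
ee_pos: [575.0, 262.5, 24.5]
ee_rot: [-179.8, -0.2, 166.9]
ft_force: [-0.9, -0.0, -0.0]
grip_width: 59.6
grip_force: 0.0
```

>>> apply_moves(
  moves=[
    [0.4, [0, 0, 0], [0, 0, 0]],
    [-1, [0, 0, 0], [0, 0, 0]],
    [-1, [0, 0, 0], [0, 0, 0]],
    [-1, [0, 0, 0], [0, 0, 0]],
    [-1, [0, 0, 0], [0, 0, 0]],
  ],
  grip_force=40,
)

```text
time_s: 2.23
ee_pos: [577.7, 263.7, 30.9]
ee_rot: [179.9, 0.2, 166.9]
ft_force: [-0.4, 0.2, 7.7]
grip_width: 34.9
grip_force: 40.3
```

>>> apply_moves(
  moves=[
    [-1, [0, 0, 0], [0, 0, 0]],
    [-1, [0, 0, -0.1], [0, 0, 0]],
    [-1, [0, 0, -0.3], [0, 0, 0]],
    [-1, [0, 0, -0.3], [0, 0, 0]],
    [-1, [0, 0, -0.3], [0, 0, 0]],
  ],
)

```text
time_s: 2.65
ee_pos: [576.3, 263.1, 151.3]
ee_rot: [180.0, 0.0, 166.9]
ft_force: [0.6, 0.1, -1.0]
grip_width: 35.1
grip_force: 40.3
```

```bash
cat >> h.py <<'E'
yaw=np.radians(166.9);A=np.array([[np.cos(yaw),np.sin(yaw)],[np.sin(yaw),-np.cos(yaw)]])
def go(x,y,z):
    s=robot.observe();p=s['ee_pos'];d=np.append(A@(np.array([x,y])-p[:2]),p[2]-z)
    print(s['time_s'],p.round(1),s['ee_rot'].round(1),s['grip_width'],'units',(d/120).round(3),'mm',d.round(1))
E
python3 - <<'E'
from h import *
go(638.6,-199.9,150)
for k,u,v in [('a',364.8,275.2),('b',374.4,238.8),('c',384,204),('d',393.2,169.2)]: print(k,unproj('top',u,v,12).round(1))
E
```

```text
2.65 [576.3 263.1 151.3] [180.    0.  166.9] 35.07990829687686 units [-1.38  -3.64   0.011] mm [-165.6 -436.8    1.3]
a [ 433.7 -152.    12. ]
b [ 502.  -167.8   12. ]
c [ 569.2 -184.2   12. ]
d [ 638.2 -200.3   12. ]
```

>>> apply_moves(
  moves=[
    [-1, [-0.05, -0.13, 0], [0, 0, 0]],
    [-1, [-0.1, -0.25, 0], [0, 0, 0]],
    [-1, [-0.1, -0.27, 0], [0, 0, 0]],
    [-1, [-0.1, -0.27, 0], [0, 0, 0]],
    [-1, [-0.1, -0.27, 0], [0, 0, 0]],
  ],
)

```text
time_s: 3.07
ee_pos: [596.8, 110.5, 150.2]
ee_rot: [180.0, 0.1, 166.9]
ft_force: [0.4, 0.1, -1.4]
grip_width: 34.9
grip_force: 40.3
```

>>> apply_moves(
  moves=[
    [-1, [-0.1, -0.27, 0], [0, 0, 0]],
    [-1, [-0.1, -0.27, 0], [0, 0, 0]],
    [-1, [-0.1, -0.27, 0], [0, 0, 0]],
    [-1, [-0.1, -0.27, 0], [0, 0, 0]],
    [-1, [-0.1, -0.27, 0], [0, 0, 0]],
  ],
)

```text
time_s: 3.48
ee_pos: [618.5, -61.2, 150.2]
ee_rot: [180.0, 0.1, 166.9]
ft_force: [0.3, 0.2, -1.9]
grip_width: 35.2
grip_force: 40.3
```

>>> apply_moves(
  moves=[
    [-1, [-0.1, -0.27, 0], [0, 0, 0]],
    [-1, [-0.1, -0.27, 0], [0, 0, 0]],
    [-1, [-0.1, -0.27, 0], [0, 0, 0]],
    [-1, [-0.13, -0.29, 0], [0, 0, 0]],
    [-1, [0, 0, 0], [0, 0, 0]],
  ],
)

```text
time_s: 3.9
ee_pos: [639.0, -205.2, 149.7]
ee_rot: [-179.9, 0.1, 166.7]
ft_force: [0.8, 0.2, -1.7]
grip_width: 35.1
grip_force: 40.5
```

```bash
python3 - <<'E'
from h import *
go(638.2,-200.3,36)
s=robot.observe();im=robot.get_image('wrist')
cv2.imwrite('pics/w2.png',im[:,:,::-1])
for k,u,v in [('a',364.8,275.2),('b',374.4,238.8),('c',384,204),('d',393.2,169.2)]:
    print(k,proj('wrist',unproj('top',u,v,12),s).round(0))
E
```

```text
3.9 [ 639.  -205.2  149.7] [-1.799e+02  1.000e-01  1.667e+02] 35.07450936633227 units [0.016 0.038 0.948] mm [  1.9   4.6 113.7]
a [281. -76.]
b [281.  34.]
c [280. 126.]
d [280. 207.]
```

View pics/w2.png

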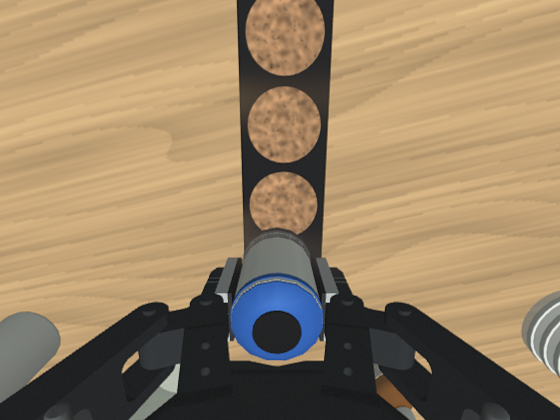

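Above pad d, the pads are at about (283,205), (284,125) and (285,34), and the blue lens's axis is at u≈277. I shift about +5.5 mm along tool y and lower slowly.

>>> apply_moves(
  moves=[
    [-1, [0.01, 0.045, 0.2], [0, 0, 0]],
    [-1, [0, 0, 0.3], [0, 0, 0]],
    [-1, [0, 0, 0.24], [0, 0, 0]],
    [-1, [0, 0, 0.1], [0, 0, 0]],
    [-1, [0, 0, 0.03], [0, 0, 0]],
  ],
)

```text
time_s: 4.37
ee_pos: [638.0, -193.3, 42.5]
ee_rot: [180.0, -0.2, 166.9]
ft_force: [-0.3, -0.8, -0.9]
grip_width: 35.4
grip_force: 40.5
```

>>> apply_moves(
  moves=[
    [-1, [0, 0, 0], [0, 0, 0]],
    [-1, [0, 0, 0], [0, 0, 0]],
    [-1, [0, 0, 0.01], [0, 0, 0]],
    [-1, [0, 0, 0.01], [0, 0, 0]],
    [-1, [0, 0, 0], [0, 0, 0]],
  ],
)

```text
time_s: 4.78
ee_pos: [639.2, -194.3, 42.7]
ee_rot: [-180.0, 0.1, 166.9]
ft_force: [-0.4, 1.3, -0.6]
grip_width: 35.4
grip_force: 40.5
```

The previous reading caught an overshoot, so I correct −4.5 mm in y and lower the rest.

>>> apply_moves(
  moves=[
    [-1, [0, -0.037, 0], [0, 0, 0]],
    [-1, [0, 0, 0.01], [0, 0, 0]],
    [-1, [0, 0, 0.01], [0, 0, 0]],
    [-1, [0, 0, 0.005], [0, 0, 0]],
    [-1, [0, 0, 0], [0, 0, 0]],
  ],
)

```text
time_s: 5.2
ee_pos: [637.9, -198.7, 38.9]
ee_rot: [-180.0, -0.0, 166.9]
ft_force: [-1.4, -1.5, 0.8]
grip_width: 35.1
grip_force: 40.7
```

```bash
python3 - <<'E'
from h import *
go(638.2,-199,39)
a=robot.get_image('side')[250:350,260:460];b=robot.get_image('top')[120:240,320:460]
i=np.hstack([cv2.resize(a,(500,250),interpolation=2),cv2.resize(b,(292,250),interpolation=2)])
cv2.imwrite('pics/p1.png',i[:,:,::-1])
print(proj('side',[638.2,-200.3,12]),proj('side',[638.2,-200.3,77]))
E
```

```text
5.2 [ 637.9 -198.7   38.9] [-180.    -0.   166.9] 35.11065620015969 units [-0.003 -0.002 -0.001] mm [-0.4 -0.3 -0.1]
[341.89866277 307.13188749] [344.27899937 274.88817304]
```

View pics/p1.png

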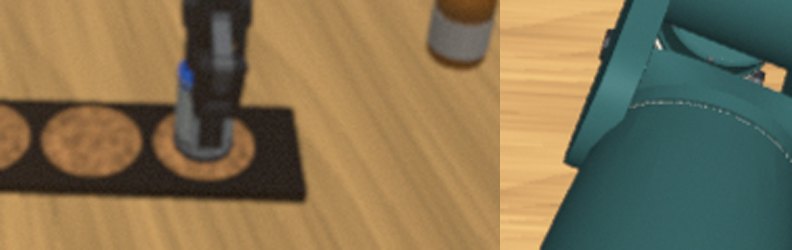

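The side crop shows the blue foot about centred on pad d and at or near contact. A little lower, then release and rise.

>>> apply_moves(
  moves=[
    [-1, [0, 0, 0.006], [0, 0, 0]],
    [-1, [0, 0, 0], [0, 0, 0]],
    [0.0, [0, 0, 0], [0, 0, 0]],
    [0.4, [0, 0, 0], [0, 0, 0]],
    [0.4, [0, 0, 0], [0, 0, 0]],
  ],
)

```text
time_s: 5.72
ee_pos: [637.9, -198.5, 37.9]
ee_rot: [180.0, -0.0, 166.9]
ft_force: [0.3, -0.3, 0.0]
grip_width: 59.7
grip_force: 0.0
```

>>> apply_moves(
  moves=[
    [0.4, [0, 0, 0], [0, 0, 0]],
    [0.4, [0, 0, -0.15], [0, 0, 0]],
    [0.4, [0, 0, -0.3], [0, 0, 0]],
    [0.4, [0, 0, -0.3], [0, 0, 0]],
    [0.4, [0, 0, -0.15], [0, 0, 0]],
  ],
)

```text
time_s: 6.13
ee_pos: [638.8, -198.8, 150.6]
ee_rot: [-180.0, 0.2, 166.9]
ft_force: [0.6, 0.1, 0.7]
grip_width: 59.9
grip_force: 0.0
```

```bash
python3 - <<'E'
from h import *
go(599,125,150)
s=robot.observe();w=robot.get_image('wrist');a=robot.get_image('side')[240:350,240:400]
cv2.imwrite('pics/p2.png',np.hstack([cv2.resize(w,(400,300)),cv2.resize(a,(436,300),interpolation=2)])[:,:795,::-1])
print(proj('wrist',[638,-199,77],s)*400/560, proj('wrist',[638,-199,12],s)*400/560)
E
```

```text
6.1333 [ 638.8 -198.8  150.6] [-180.     0.2  166.9] 59.85341796862236 units [0.935 2.553 0.005] mm [112.1 306.4   0.6]
[195.65370706 165.11875067] [196.0661586  148.21825267]
```

View pics/p2.png

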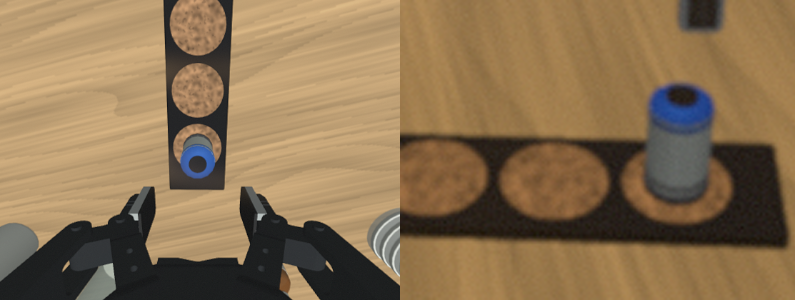

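Blue stands upright, centred on pad d: wrist nose at (198,165), pad at (197,148). Now green.

>>> apply_moves(
  moves=[
    [0.4, [0.055, 0.15, 0], [0, 0, 0]],
    [0.4, [0.1, 0.273, 0], [0, 0, 0]],
    [0.4, [0.1, 0.273, 0], [0, 0, 0]],
    [0.4, [0.1, 0.273, 0], [0, 0, 0]],
    [0.4, [0.1, 0.273, 0], [0, 0, 0]],
  ],
)

```text
time_s: 6.65
ee_pos: [617.7, -39.6, 144.9]
ee_rot: [-180.0, -0.1, 166.9]
ft_force: [0.3, -0.6, -0.5]
grip_width: 60.1
grip_force: 0.0
```

>>> apply_moves(
  moves=[
    [0.4, [0.1, 0.273, 0], [0, 0, 0]],
    [0.4, [0.1, 0.273, 0], [0, 0, 0]],
    [0.4, [0.1, 0.273, 0], [0, 0, 0]],
    [0.4, [0.1, 0.273, 0], [0, 0, 0]],
    [0.4, [0.08, 0.219, 0], [0, 0, 0]],
  ],
)

```text
time_s: 7.07
ee_pos: [597.2, 127.5, 145.0]
ee_rot: [-180.0, -0.1, 166.9]
ft_force: [0.0, -0.4, -0.7]
grip_width: 59.5
grip_force: 0.0
```

>>> apply_moves(
  moves=[
    [0.4, [0, 0, 0], [0, 0, 0]],
    [0.4, [0, 0, 0], [0, 0, 0]],
    [0.4, [0, 0, 0], [0, 0, 0]],
  ],
)

```text
time_s: 7.32
ee_pos: [598.0, 125.0, 145.3]
ee_rot: [-180.0, -0.0, 166.9]
ft_force: [0.2, -0.2, 0.1]
grip_width: 60.0
grip_force: 0.0
```

```bash
python3 - <<'E'
from h import *
go(599,125.5,26)
s=robot.observe();w=robot.get_image('wrist')
cv2.imwrite('pics/w3.png',w[:,:,::-1])
print(proj('wrist',[599,125.5,58],s),proj('wrist',[484.8,105.5,36],s),proj('wrist',[466.7,246,47],s))
E
```

```text
7.3167 [598.  125.  145.3] [-180.    -0.   166.9] 60.005604714311566 units [-0.007  0.006  0.994] mm [ -0.9   0.8 119.3]
[275.5408511  227.67183502] [213.39239434  79.4612675 ] [410.19127187  -6.13363569]
```

View pics/w3.png

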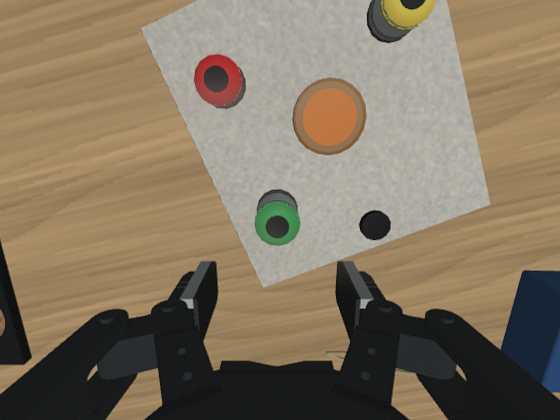

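Green's nose is at (278,227), right where predicted, so I descend and grip.

>>> apply_moves(
  moves=[
    [0.4, [-0.007, 0.015, 0.2], [0, 0, 0]],
    [0.4, [0, 0, 0.3], [0, 0, 0]],
    [0.4, [0, 0, 0.3], [0, 0, 0]],
    [0.4, [0, 0, 0.15], [0, 0, 0]],
    [0.4, [0, 0, 0.04], [0, 0, 0]],
  ],
)

```text
time_s: 7.78
ee_pos: [597.6, 125.3, 23.0]
ee_rot: [-179.9, -0.3, 166.8]
ft_force: [0.2, 0.1, -1.2]
grip_width: 59.9
grip_force: 0.0
```

>>> apply_moves(
  moves=[
    [0.4, [0, 0, 0], [0, 0, 0]],
    [-1, [0, 0, 0], [0, 0, 0]],
    [-1, [0, 0, 0], [0, 0, 0]],
    [-1, [0, 0, 0], [0, 0, 0]],
    [-1, [0, 0, 0], [0, 0, 0]],
  ],
)

```text
time_s: 8.2
ee_pos: [600.5, 126.7, 29.5]
ee_rot: [180.0, 0.2, 166.9]
ft_force: [0.6, -1.5, 7.1]
grip_width: 35.0
grip_force: 40.2
```

>>> apply_moves(
  moves=[
    [-1, [0, 0, 0], [0, 0, 0]],
    [-1, [0, 0, 0], [0, 0, 0]],
  ],
)

```text
time_s: 8.37
ee_pos: [600.5, 126.7, 29.4]
ee_rot: [180.0, 0.2, 166.9]
ft_force: [0.3, -3.1, 7.6]
grip_width: 34.8
grip_force: 40.2
```

>>> apply_moves(
  moves=[
    [-1, [0, 0, -0.1], [0, 0, 0]],
    [-1, [0, 0, -0.3], [0, 0, 0]],
    [-1, [0, 0, -0.3], [0, 0, 0]],
    [-1, [0, 0, -0.25], [0, 0, 0]],
    [-1, [0, 0, -0.05], [0, 0, 0]],
  ],
)

```text
time_s: 8.78
ee_pos: [601.1, 127.2, 154.8]
ee_rot: [179.8, 0.4, 166.9]
ft_force: [0.7, 0.4, 0.4]
grip_width: 35.1
grip_force: 40.2
```

```bash
python3 - <<'E'
from h import *
go(569.8,-182.7,146)
E
```

```text
8.7833 [601.1 127.2 154.8] [179.8   0.4 166.9] 35.14817896964984 units [-0.332 -2.575  0.074] mm [ -39.8 -308.9    8.8]
```

>>> apply_moves(
  moves=[
    [-1, [-0.02, -0.14, 0], [0, 0, 0]],
    [-1, [-0.036, -0.28, 0], [0, 0, 0]],
    [-1, [-0.036, -0.28, 0], [0, 0, 0]],
    [-1, [-0.036, -0.28, 0], [0, 0, 0]],
    [-1, [-0.036, -0.28, 0], [0, 0, 0]],
  ],
)

```text
time_s: 9.2
ee_pos: [583.8, -26.1, 148.0]
ee_rot: [180.0, 0.0, 166.9]
ft_force: [0.2, -0.5, -1.7]
grip_width: 35.1
grip_force: 40.2
```

>>> apply_moves(
  moves=[
    [-1, [-0.036, -0.28, 0], [0, 0, 0]],
    [-1, [-0.036, -0.28, 0], [0, 0, 0]],
    [-1, [-0.036, -0.28, 0], [0, 0, 0]],
    [-1, [-0.036, -0.28, 0], [0, 0, 0]],
    [-1, [-0.022, -0.17, 0], [0, 0, 0]],
  ],
)

```text
time_s: 9.62
ee_pos: [567.8, -182.9, 148.0]
ee_rot: [-180.0, 0.0, 166.8]
ft_force: [0.7, 0.9, -1.4]
grip_width: 34.6
grip_force: 40.3
```

>>> apply_moves(
  moves=[
    [-1, [0, 0, 0], [0, 0, 0]],
    [-1, [0, 0, 0], [0, 0, 0]],
    [-1, [0, 0, 0], [0, 0, 0]],
  ],
)

```text
time_s: 9.87
ee_pos: [568.5, -179.7, 147.6]
ee_rot: [180.0, 0.0, 166.9]
ft_force: [-0.0, -0.3, -1.3]
grip_width: 34.9
grip_force: 40.3
```

```bash
python3 - <<'E'
from h import *
go(569.8,-182.7,42)
E
```

```text
9.8667 [ 568.5 -179.7  147.6] [180.    0.  166.9] 34.887819745547866 units [-0.016 -0.022  0.88 ] mm [ -1.9  -2.6 105.6]
```

>>> apply_moves(
  moves=[
    [-1, [-0.016, -0.022, 0.2], [0, 0, 0]],
    [-1, [0, 0, 0.3], [0, 0, 0]],
    [-1, [0, 0, 0.24], [0, 0, 0]],
    [-1, [0, 0, 0.1], [0, 0, 0]],
    [-1, [0, 0, 0.03], [0, 0, 0]],
  ],
)

```text
time_s: 10.28
ee_pos: [568.9, -181.8, 40.7]
ee_rot: [180.0, -0.2, 167.0]
ft_force: [-0.0, -0.0, -0.9]
grip_width: 35.1
grip_force: 40.3
```

>>> apply_moves(
  moves=[
    [-1, [0, 0, 0], [0, 0, 0]],
    [-1, [0, 0, 0.01], [0, 0, 0]],
    [-1, [0, 0, 0.01], [0, 0, 0]],
    [-1, [0, 0, 0.01], [0, 0, 0]],
    [-1, [0, 0, 0], [0, 0, 0]],
  ],
)

```text
time_s: 10.7
ee_pos: [570.1, -183.3, 40.1]
ee_rot: [-180.0, 0.1, 166.9]
ft_force: [0.5, 0.3, -0.7]
grip_width: 34.9
grip_force: 40.3
```

```bash
python3 - <<'E'
from h import *
go(569.8,-182.7,37.4);print(robot.observe()['ft_force'].round(1))
E
```

```text
10.7 [ 570.1 -183.3   40.1] [-1.800e+02  1.000e-01  1.669e+02] 34.91931109628849 units [0.004 0.004 0.022] mm [0.4 0.5 2.7]
[ 0.5  0.3 -0.7]
```

>>> apply_moves(
  moves=[
    [-1, [0, 0, 0.01], [0, 0, 0]],
    [-1, [0, 0, 0.01], [0, 0, 0]],
    [-1, [0, 0, 0.005], [0, 0, 0]],
    [-1, [0, 0, 0], [0, 0, 0]],
    [-1, [0, 0, 0], [0, 0, 0]],
  ],
)

```text
time_s: 11.12
ee_pos: [570.0, -183.3, 37.4]
ee_rot: [-180.0, 0.0, 166.9]
ft_force: [-5.2, 1.8, 11.3]
grip_width: 35.0
grip_force: 41.6
```

Contact is confirmed at 11 N. I release and rise.

>>> apply_moves(
  moves=[
    [-1, [0, 0, -0.004], [0, 0, 0]],
    [0.0, [0, 0, 0], [0, 0, 0]],
    [0.4, [0, 0, 0], [0, 0, 0]],
    [0.4, [0, 0, 0], [0, 0, 0]],
    [0.4, [0, 0, 0], [0, 0, 0]],
  ],
)

```text
time_s: 11.53
ee_pos: [569.7, -183.2, 36.6]
ee_rot: [180.0, -0.0, 166.9]
ft_force: [-1.1, -0.0, -0.4]
grip_width: 60.0
grip_force: 0.0
```

>>> apply_moves(
  moves=[
    [0.4, [0, 0, -0.1], [0, 0, 0]],
    [0.4, [0, 0, -0.3], [0, 0, 0]],
    [0.4, [0, 0, -0.3], [0, 0, 0]],
    [0.4, [0, 0, -0.2], [0, 0, 0]],
    [0.4, [0, 0, 0], [0, 0, 0]],
  ],
)

```text
time_s: 11.95
ee_pos: [571.6, -183.8, 151.9]
ee_rot: [-179.9, 0.5, 166.9]
ft_force: [0.7, -0.7, 0.7]
grip_width: 60.1
grip_force: 0.0
```

```bash
python3 - <<'E'
from h import *
go(466.7,246.5,145)
s=robot.observe();w=robot.get_image('wrist');a=robot.get_image('side')[240:350,200:400]
cv2.imwrite('pics/p3.png',np.hstack([cv2.resize(w,(360,270)),cv2.resize(a,(436,240),interpolation=2)[:270] if 0 else cv2.resize(a,(436,270),interpolation=2)])[:,:,::-1])
E
```

```text
11.95 [ 571.6 -183.8  151.9] [-179.9    0.5  166.9] 60.07520270170016 units [1.664 3.295 0.057] mm [199.7 395.4   6.9]
```

View pics/p3.png

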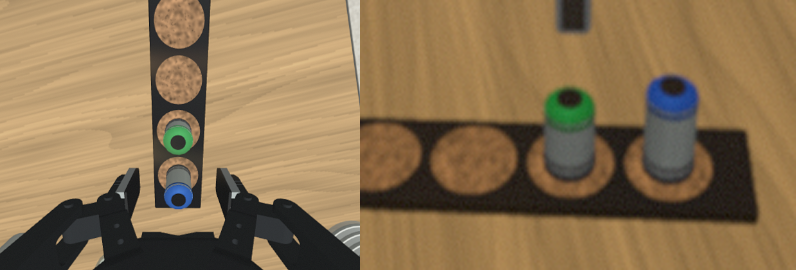

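Green and blue both stand upright on their pads (side crop, about (569,175) and (668,175)). Now yellow.

>>> apply_moves(
  moves=[
    [0.4, [0.07, 0.14, 0], [0, 0, 0]],
    [0.4, [0.13, 0.258, 0], [0, 0, 0]],
    [0.4, [0.13, 0.258, 0], [0, 0, 0]],
    [0.4, [0.13, 0.258, 0], [0, 0, 0]],
    [0.4, [0.13, 0.258, 0], [0, 0, 0]],
  ],
)

```text
time_s: 12.47
ee_pos: [531.5, -28.8, 143.5]
ee_rot: [-180.0, -0.1, 166.9]
ft_force: [-0.8, 0.9, 0.4]
grip_width: 59.7
grip_force: 0.0
```

>>> apply_moves(
  moves=[
    [0.4, [0.13, 0.258, 0], [0, 0, 0]],
    [0.4, [0.13, 0.258, 0], [0, 0, 0]],
    [0.4, [0.13, 0.258, 0], [0, 0, 0]],
    [0.4, [0.13, 0.258, 0], [0, 0, 0]],
    [0.4, [0.13, 0.258, 0], [0, 0, 0]],
  ],
)

```text
time_s: 12.88
ee_pos: [490.6, 139.7, 143.7]
ee_rot: [-180.0, -0.1, 166.9]
ft_force: [0.3, -0.1, 0.1]
grip_width: 59.7
grip_force: 0.0
```

>>> apply_moves(
  moves=[
    [0.4, [0.13, 0.258, 0], [0, 0, 0]],
    [0.4, [0.13, 0.258, 0], [0, 0, 0]],
    [0.4, [0.13, 0.258, 0], [0, 0, 0]],
    [0.4, [0.034, 0.06, 0], [0, 0, 0]],
    [0.4, [0, 0, 0], [0, 0, 0]],
  ],
)

```text
time_s: 13.3
ee_pos: [463.8, 249.0, 143.6]
ee_rot: [-179.9, -0.1, 167.1]
ft_force: [-0.1, -0.2, -0.2]
grip_width: 59.6
grip_force: 0.0
```

>>> apply_moves(
  moves=[
    [0.4, [0, 0, 0], [0, 0, 0]],
    [0.4, [0, 0, 0], [0, 0, 0]],
    [0.4, [0, 0, 0], [0, 0, 0]],
  ],
)

```text
time_s: 13.55
ee_pos: [465.3, 246.2, 144.5]
ee_rot: [-180.0, -0.0, 166.8]
ft_force: [-0.3, -0.5, -0.2]
grip_width: 59.5
grip_force: 0.0
```

```bash
python3 - <<'E'
from h import *
go(466.7,246.5,22)
s=robot.observe();w=robot.get_image('wrist')
cv2.imwrite('pics/w4.png',w[:,:,::-1])
print(proj('wrist',[466.7,246.5,47],s),proj('wrist',[484.8,105.5,36],s))
E
```

```text
13.55 [465.3 246.2 144.5] [-180.    -0.   166.8] 59.49317780653783 units [-0.011  0.005  1.021] mm [ -1.3   0.6 122.5]
[275.32157863 224.03098402] [123.36319507 274.26076447]
```

View pics/w4.png

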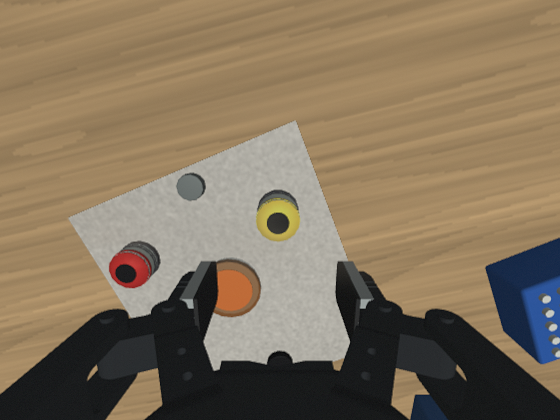

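Yellow's nose is at (278,223), centred. I descend and grip.

>>> apply_moves(
  moves=[
    [0.4, [-0.011, 0.015, 0.2], [0, 0, 0]],
    [0.4, [0, 0, 0.3], [0, 0, 0]],
    [0.4, [0, 0, 0.3], [0, 0, 0]],
    [0.4, [0, 0, 0.16], [0, 0, 0]],
    [0.4, [0, 0, 0.05], [0, 0, 0]],
  ],
)

```text
time_s: 14.02
ee_pos: [465.3, 247.2, 19.9]
ee_rot: [-179.8, -0.2, 166.8]
ft_force: [-0.6, 0.1, -0.4]
grip_width: 59.5
grip_force: 0.0
```

>>> apply_moves(
  moves=[
    [0.4, [0, 0, 0], [0, 0, 0]],
    [-1, [0, 0, 0], [0, 0, 0]],
    [-1, [0, 0, 0], [0, 0, 0]],
    [-1, [0, 0, 0], [0, 0, 0]],
    [-1, [0, 0, 0], [0, 0, 0]],
  ],
)

```text
time_s: 14.43
ee_pos: [467.8, 249.1, 25.7]
ee_rot: [179.9, 0.2, 166.9]
ft_force: [-1.4, -1.8, 8.2]
grip_width: 34.7
grip_force: 40.2
```

>>> apply_moves(
  moves=[
    [-1, [0, 0, 0], [0, 0, 0]],
    [-1, [0, 0, 0], [0, 0, 0]],
  ],
)

```text
time_s: 14.6
ee_pos: [467.8, 249.1, 25.7]
ee_rot: [179.9, 0.2, 166.9]
ft_force: [0.5, -2.2, 7.9]
grip_width: 34.7
grip_force: 40.2
```

>>> apply_moves(
  moves=[
    [-1, [0, 0, -0.1], [0, 0, 0]],
    [-1, [0, 0, -0.3], [0, 0, 0]],
    [-1, [0, 0, -0.3], [0, 0, 0]],
    [-1, [0, 0, -0.25], [0, 0, 0]],
    [-1, [0, 0, -0.05], [0, 0, 0]],
  ],
)

```text
time_s: 15.02
ee_pos: [468.3, 249.6, 150.8]
ee_rot: [179.7, 0.4, 166.9]
ft_force: [0.1, 1.2, -0.1]
grip_width: 34.7
grip_force: 40.2
```

```bash
python3 - <<'E'
from h import *
go(501.6,-166.9,143)
E
```

```text
15.0167 [468.3 249.6 150.8] [179.7   0.4 166.9] 34.65924977942714 units [-1.057 -3.317  0.065] mm [-126.9 -398.1    7.8]
```

>>> apply_moves(
  moves=[
    [-1, [-0.045, -0.14, 0], [0, 0, 0]],
    [-1, [-0.0875, -0.276, 0], [0, 0, 0]],
    [-1, [-0.0875, -0.276, 0], [0, 0, 0]],
    [-1, [-0.0875, -0.276, 0], [0, 0, 0]],
    [-1, [-0.0875, -0.276, 0], [0, 0, 0]],
  ],
)

```text
time_s: 15.43
ee_pos: [478.7, 91.3, 144.4]
ee_rot: [180.0, 0.1, 166.9]
ft_force: [0.6, -0.0, 0.0]
grip_width: 34.6
grip_force: 40.3
```

>>> apply_moves(
  moves=[
    [-1, [-0.0875, -0.276, 0], [0, 0, 0]],
    [-1, [-0.0875, -0.276, 0], [0, 0, 0]],
    [-1, [-0.0875, -0.276, 0], [0, 0, 0]],
    [-1, [-0.0875, -0.276, 0], [0, 0, 0]],
    [-1, [-0.0875, -0.276, 0], [0, 0, 0]],
  ],
)

```text
time_s: 15.85
ee_pos: [492.3, -82.2, 144.5]
ee_rot: [180.0, 0.1, 166.9]
ft_force: [1.4, 0.3, -1.3]
grip_width: 34.6
grip_force: 40.3
```

>>> apply_moves(
  moves=[
    [-1, [-0.0875, -0.276, 0], [0, 0, 0]],
    [-1, [-0.0875, -0.276, 0], [0, 0, 0]],
    [-1, [-0.05, -0.155, 0], [0, 0, 0]],
    [-1, [0, 0, 0], [0, 0, 0]],
    [-1, [0, 0, 0], [0, 0, 0]],
  ],
)

```text
time_s: 16.27
ee_pos: [499.5, -170.1, 144.0]
ee_rot: [180.0, 0.0, 166.8]
ft_force: [-0.2, 0.3, -1.4]
grip_width: 35.0
grip_force: 40.3
```

>>> apply_moves(
  moves=[
    [-1, [0, 0, 0], [0, 0, 0]],
    [-1, [0, 0, 0], [0, 0, 0]],
  ],
)

```text
time_s: 16.43
ee_pos: [499.6, -168.5, 143.8]
ee_rot: [180.0, 0.0, 166.9]
ft_force: [-0.4, 0.1, -1.0]
grip_width: 34.9
grip_force: 40.3
```

```bash
python3 - <<'E'
from h import *
go(501.6,-166.9,38.5)
E
```

```text
16.4333 [ 499.6 -168.5  143.8] [180.    0.  166.9] 34.8985513237522 units [-0.013  0.016  0.878] mm [ -1.6   2.  105.3]
```

>>> apply_moves(
  moves=[
    [-1, [-0.013, 0.014, 0.2], [0, 0, 0]],
    [-1, [0, 0, 0.3], [0, 0, 0]],
    [-1, [0, 0, 0.24], [0, 0, 0]],
    [-1, [0, 0, 0.1], [0, 0, 0]],
    [-1, [0, 0, 0.03], [0, 0, 0]],
  ],
)

```text
time_s: 16.85
ee_pos: [500.6, -166.9, 37.1]
ee_rot: [180.0, -0.2, 167.0]
ft_force: [0.0, 0.3, -1.6]
grip_width: 34.5
grip_force: 40.3
```

>>> apply_moves(
  moves=[
    [-1, [0, 0, 0], [0, 0, 0]],
    [-1, [0, 0, 0.01], [0, 0, 0]],
    [-1, [0, 0, 0.01], [0, 0, 0]],
    [-1, [0, 0, 0], [0, 0, 0]],
    [-1, [0, 0, 0], [0, 0, 0]],
  ],
)

```text
time_s: 17.27
ee_pos: [502.0, -168.2, 37.7]
ee_rot: [-180.0, 0.1, 166.9]
ft_force: [-0.4, 0.4, -1.7]
grip_width: 34.5
grip_force: 40.3
```

```bash
python3 - <<'E'
from h import *
go(501.6,-166.9,33.7);print(robot.observe()['ft_force'].round(1))
E
```

```text
17.2667 [ 502.  -168.2   37.7] [-1.800e+02  1.000e-01  1.669e+02] 34.49888664911217 units [0.005 0.01  0.033] mm [0.6 1.2 4. ]
[-0.4  0.4 -1.7]
```

>>> apply_moves(
  moves=[
    [-1, [0, 0.01, 0.01], [0, 0, 0]],
    [-1, [0, 0, 0.01], [0, 0, 0]],
    [-1, [0, 0, 0.01], [0, 0, 0]],
    [-1, [0, 0, 0.003], [0, 0, 0]],
    [-1, [0, 0, 0], [0, 0, 0]],
  ],
)

```text
time_s: 17.68
ee_pos: [502.0, -166.9, 33.7]
ee_rot: [180.0, 0.0, 166.9]
ft_force: [-6.4, 3.0, 12.4]
grip_width: 34.6
grip_force: 41.6
```

>>> apply_moves(
  moves=[
    [-1, [0, 0, -0.004], [0, 0, 0]],
    [0.0, [0, 0, 0], [0, 0, 0]],
    [0.4, [0, 0, 0], [0, 0, 0]],
    [0.4, [0, 0, 0], [0, 0, 0]],
    [0.4, [0, 0, 0], [0, 0, 0]],
  ],
)

```text
time_s: 18.1
ee_pos: [501.8, -166.8, 33.1]
ee_rot: [-180.0, -0.0, 166.9]
ft_force: [-0.7, -0.3, 0.2]
grip_width: 59.6
grip_force: 0.0
```

>>> apply_moves(
  moves=[
    [0.4, [0, 0, -0.1], [0, 0, 0]],
    [0.4, [0, 0, -0.3], [0, 0, 0]],
    [0.4, [0, 0, -0.3], [0, 0, 0]],
    [0.4, [0, 0, -0.2], [0, 0, 0]],
    [0.4, [0, 0, 0], [0, 0, 0]],
  ],
)

```text
time_s: 18.52
ee_pos: [503.6, -167.5, 148.0]
ee_rot: [-179.9, 0.4, 166.9]
ft_force: [-0.1, -1.0, 0.6]
grip_width: 59.6
grip_force: 0.0
```

```bash
python3 - <<'E'
from h import *
go(484.8,106,140)
E
```

```text
18.5167 [ 503.6 -167.5  148. ] [-179.9    0.4  166.9] 59.644741786599084 units [0.669 2.185 0.067] mm [ 80.3 262.2   8. ]
```

>>> apply_moves(
  moves=[
    [0.4, [0.04, 0.13, 0], [0, 0, 0]],
    [0.4, [0.083, 0.271, 0], [0, 0, 0]],
    [0.4, [0.083, 0.271, 0], [0, 0, 0]],
    [0.4, [0.083, 0.271, 0], [0, 0, 0]],
    [0.4, [0.083, 0.271, 0], [0, 0, 0]],
  ],
)

```text
time_s: 18.93
ee_pos: [490.9, -13.5, 141.7]
ee_rot: [180.0, 0.0, 166.9]
ft_force: [-0.6, 0.0, 0.7]
grip_width: 59.7
grip_force: 0.0
```

>>> apply_moves(
  moves=[
    [0.4, [0.083, 0.271, 0], [0, 0, 0]],
    [0.4, [0.083, 0.271, 0], [0, 0, 0]],
    [0.4, [0.083, 0.271, 0], [0, 0, 0]],
    [0.4, [0.04, 0.15, 0], [0, 0, 0]],
    [0.4, [0, 0, 0], [0, 0, 0]],
  ],
)

```text
time_s: 19.35
ee_pos: [483.4, 108.5, 141.7]
ee_rot: [180.0, 0.0, 167.1]
ft_force: [0.3, -0.2, -0.3]
grip_width: 59.7
grip_force: 0.0
```

>>> apply_moves(
  moves=[
    [0.4, [0, 0, 0], [0, 0, 0]],
    [0.4, [0, 0, 0], [0, 0, 0]],
    [0.4, [0, 0, 0], [0, 0, 0]],
  ],
)

```text
time_s: 19.6
ee_pos: [483.9, 104.7, 141.4]
ee_rot: [-180.0, 0.0, 166.8]
ft_force: [0.4, 0.5, -0.6]
grip_width: 59.7
grip_force: 0.0
```

```bash
python3 - <<'E'
from h import *
go(484.8,106,20)
s=robot.observe();w=robot.get_image('wrist');a=robot.get_image('side')[240:350,180:380]
cv2.imwrite('pics/w5.png',np.hstack([cv2.resize(w,(400,300)),cv2.resize(a,(400,300),interpolation=2)])[:,:,::-1])
print(proj('wrist',[484.8,106,36],s)*400/560)
E
```

```text
19.6 [483.9 104.7 141.4] [-180.     0.   166.8] 59.68661378756779 units [-0.005  0.012  1.012] mm [ -0.6   1.4 121.4]
[197.40869713 157.2551515 ]
```

View pics/w5.png

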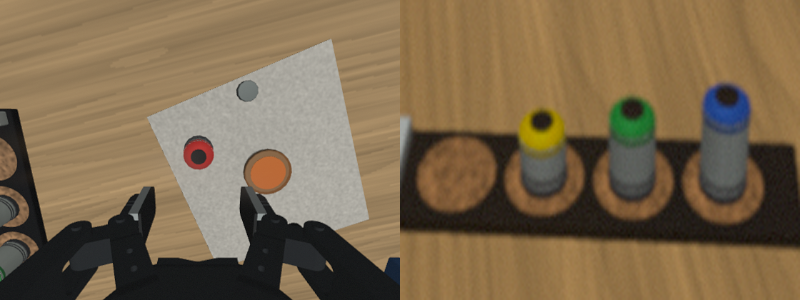

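Yellow is placed well. Red's nose is at (198,156) of the 400 px view, centred under the tool. I descend slowly, since red is short and the tips must stay just above the mat.

>>> apply_moves(
  moves=[
    [0.4, [-0.005, 0.02, 0.2], [0, 0, 0]],
    [0.4, [0, 0, 0.3], [0, 0, 0]],
    [0.4, [0, 0, 0.25], [0, 0, 0]],
    [0.4, [0, 0, 0.12], [0, 0, 0]],
    [0.4, [0, 0, 0.06], [0, 0, 0]],
  ],
)

```text
time_s: 20.12
ee_pos: [483.8, 106.9, 27.1]
ee_rot: [-179.9, -0.2, 166.8]
ft_force: [-0.9, 0.2, 0.7]
grip_width: 59.9
grip_force: 0.0
```

>>> apply_moves(
  moves=[
    [0.4, [0, 0, 0.03], [0, 0, 0]],
    [0.4, [0, 0, 0.02], [0, 0, 0]],
    [0.4, [0, 0, 0.01], [0, 0, 0]],
    [0.4, [0, 0, 0], [0, 0, 0]],
    [0.4, [0, 0, 0], [0, 0, 0]],
  ],
)

```text
time_s: 20.53
ee_pos: [485.4, 107.8, 23.4]
ee_rot: [180.0, 0.1, 166.9]
ft_force: [-0.5, -0.2, -0.3]
grip_width: 59.9
grip_force: 0.0
```

>>> apply_moves(
  moves=[
    [0.4, [0, 0, 0.02], [0, 0, 0]],
    [0.4, [0, 0, 0.02], [0, 0, 0]],
    [0.4, [0, 0, 0.005], [0, 0, 0]],
    [0.4, [0, 0, 0], [0, 0, 0]],
  ],
)

```text
time_s: 20.87
ee_pos: [484.8, 107.8, 16.8]
ee_rot: [-180.0, -0.0, 166.9]
ft_force: [-0.7, 0.7, -0.1]
grip_width: 60.0
grip_force: 0.0
```

>>> apply_moves(
  moves=[
    [-1, [0, 0, 0], [0, 0, 0]],
    [-1, [0, 0, 0], [0, 0, 0]],
    [-1, [0, 0, 0], [0, 0, 0]],
    [-1, [0, 0, 0], [0, 0, 0]],
    [-1, [0, 0, 0], [0, 0, 0]],
  ],
)

```text
time_s: 21.28
ee_pos: [485.2, 107.8, 17.4]
ee_rot: [180.0, 0.0, 166.9]
ft_force: [-0.6, -0.2, 4.5]
grip_width: 35.1
grip_force: 40.2
```

>>> apply_moves(
  moves=[
    [-1, [0, 0, -0.1], [0, 0, 0]],
    [-1, [0, 0, -0.3], [0, 0, 0]],
    [-1, [0, 0, -0.3], [0, 0, 0]],
    [-1, [0, 0, -0.25], [0, 0, 0]],
    [-1, [0, 0, -0.05], [0, 0, 0]],
  ],
)

```text
time_s: 21.7
ee_pos: [486.5, 108.0, 143.3]
ee_rot: [179.9, 0.4, 166.9]
ft_force: [0.6, -1.0, 0.4]
grip_width: 35.1
grip_force: 40.1
```

```bash
python3 - <<'E'
from h import *
go(433.5,-151,135)
E
```

```text
21.7 [486.5 108.  143.3] [179.9   0.4 166.9] 35.06475386495181 units [-0.059 -2.203  0.069] mm [  -7.1 -264.3    8.3]
```

>>> apply_moves(
  moves=[
    [-1, [-0.004, -0.14, 0], [0, 0, 0]],
    [-1, [-0.008, -0.275, 0], [0, 0, 0]],
    [-1, [-0.008, -0.275, 0], [0, 0, 0]],
    [-1, [-0.008, -0.275, 0], [0, 0, 0]],
    [-1, [-0.008, -0.275, 0], [0, 0, 0]],
  ],
)

```text
time_s: 22.12
ee_pos: [454.6, -39.3, 137.3]
ee_rot: [-180.0, -0.0, 166.9]
ft_force: [-0.2, -0.2, -0.6]
grip_width: 34.9
grip_force: 40.1
```

>>> apply_moves(
  moves=[
    [-1, [-0.008, -0.275, 0], [0, 0, 0]],
    [-1, [-0.008, -0.275, 0], [0, 0, 0]],
    [-1, [-0.008, -0.275, 0], [0, 0, 0]],
    [-1, [-0.004, -0.15, 0], [0, 0, 0]],
    [-1, [0, 0, 0], [0, 0, 0]],
  ],
)

```text
time_s: 22.53
ee_pos: [431.2, -155.5, 137.2]
ee_rot: [-180.0, -0.0, 166.7]
ft_force: [0.3, 0.2, -0.3]
grip_width: 35.1
grip_force: 40.2
```

>>> apply_moves(
  moves=[
    [-1, [0, 0, 0], [0, 0, 0]],
    [-1, [0, 0, 0], [0, 0, 0]],
    [-1, [0, 0, 0], [0, 0, 0]],
  ],
)

```text
time_s: 22.78
ee_pos: [432.2, -152.0, 137.1]
ee_rot: [180.0, -0.0, 166.9]
ft_force: [0.4, -0.5, -0.3]
grip_width: 35.3
grip_force: 40.2
```

```bash
python3 - <<'E'
from h import *
go(433.5,-151,30)
E
```

```text
22.7833 [ 432.2 -152.   137.1] [180.   -0.  166.9] 35.27068904711454 units [-0.008  0.011  0.892] mm [ -1.    1.3 107.1]
```

>>> apply_moves(
  moves=[
    [-1, [-0.008, 0.01, 0.2], [0, 0, 0]],
    [-1, [0, 0, 0.3], [0, 0, 0]],
    [-1, [0, 0, 0.24], [0, 0, 0]],
    [-1, [0, 0, 0.1], [0, 0, 0]],
    [-1, [0, 0, 0.03], [0, 0, 0]],
  ],
)

```text
time_s: 23.2
ee_pos: [432.5, -150.8, 30.7]
ee_rot: [180.0, -0.2, 167.0]
ft_force: [-0.5, -0.1, -0.2]
grip_width: 35.2
grip_force: 40.2
```

>>> apply_moves(
  moves=[
    [-1, [0, 0, 0], [0, 0, 0]],
    [-1, [0, 0, 0.01], [0, 0, 0]],
    [-1, [0, 0, 0.01], [0, 0, 0]],
    [-1, [0, 0, 0], [0, 0, 0]],
    [-1, [0, 0, 0], [0, 0, 0]],
  ],
)

```text
time_s: 23.62
ee_pos: [433.7, -152.1, 31.2]
ee_rot: [-180.0, 0.1, 166.9]
ft_force: [0.2, 0.5, -0.3]
grip_width: 34.9
grip_force: 40.2
```

```bash
python3 - <<'E'
from h import *
go(433.5,-151,25.4);print(robot.observe()['ft_force'].round(1))
E
```

```text
23.6167 [ 433.7 -152.1   31.2] [-1.800e+02  1.000e-01  1.669e+02] 34.90624046517202 units [0.004 0.008 0.048] mm [0.5 1.  5.8]
[ 0.2  0.5 -0.3]
```

>>> apply_moves(
  moves=[
    [-1, [0, 0.008, 0.015], [0, 0, 0]],
    [-1, [0, 0, 0.015], [0, 0, 0]],
    [-1, [0, 0, 0.01], [0, 0, 0]],
    [-1, [0, 0, 0.005], [0, 0, 0]],
    [-1, [0, 0, 0], [0, 0, 0]],
  ],
)

```text
time_s: 24.03
ee_pos: [433.6, -150.9, 25.4]
ee_rot: [180.0, -0.0, 166.9]
ft_force: [-3.6, 2.0, 8.6]
grip_width: 35.0
grip_force: 41.2
```

Contact at 8.6 N. I release, rise and back off.

>>> apply_moves(
  moves=[
    [-1, [0, 0, -0.003], [0, 0, 0]],
    [0.0, [0, 0, 0], [0, 0, 0]],
    [0.4, [0, 0, 0], [0, 0, 0]],
    [0.4, [0, 0, 0], [0, 0, 0]],
    [0.4, [0, 0, 0], [0, 0, 0]],
  ],
)

```text
time_s: 24.45
ee_pos: [433.5, -150.9, 25.1]
ee_rot: [180.0, -0.0, 166.9]
ft_force: [0.6, -0.8, 0.1]
grip_width: 59.6
grip_force: 0.0
```

>>> apply_moves(
  moves=[
    [0.4, [0, 0, -0.1], [0, 0, 0]],
    [0.4, [0, 0, -0.3], [0, 0, 0]],
    [0.4, [0, 0, -0.3], [0, 0, 0]],
    [0.4, [0, 0, -0.3], [0, 0, 0]],
    [0.4, [0, 0, -0.2], [0, 0, 0]],
  ],
)

```text
time_s: 24.87
ee_pos: [433.9, -151.1, 173.8]
ee_rot: [-180.0, 0.2, 166.9]
ft_force: [0.1, 0.0, 0.4]
grip_width: 59.9
grip_force: 0.0
```

>>> apply_moves(
  moves=[
    [0.4, [0, 0.2, 0], [0, 0, 0]],
    [0.4, [0, 0.3, 0], [0, 0, 0]],
    [0.4, [0, 0.3, 0], [0, 0, 0]],
    [0.4, [0, 0.3, 0], [0, 0, 0]],
    [0.4, [0, 0.3, 0], [0, 0, 0]],
  ],
)

```text
time_s: 25.28
ee_pos: [471.7, 14.3, 170.5]
ee_rot: [180.0, 0.1, 166.9]
ft_force: [0.9, -0.2, -0.2]
grip_width: 59.7
grip_force: 0.0
```

>>> apply_moves(
  moves=[
    [0.4, [0, 0.3, 0], [0, 0, 0]],
    [0.4, [0, 0.3, 0], [0, 0, 0]],
    [0.4, [0, 0.3, 0], [0, 0, 0]],
    [0.4, [0, 0, 0], [0, 0, 0]],
    [0.4, [0, 0, 0], [0, 0, 0]],
  ],
)

```text
time_s: 25.7
ee_pos: [496.1, 119.3, 169.8]
ee_rot: [-180.0, -0.0, 167.1]
ft_force: [-0.1, -0.8, 0.9]
grip_width: 59.6
grip_force: 0.0
```

```bash
python3 - <<'E'
from h import *
t=robot.get_image('top')[120:320,300:460];a=robot.get_image('side')[150:340,160:390]
cv2.imwrite('pics/f.png',np.hstack([cv2.resize(t,(320,400),interpolation=2),cv2.resize(a,(480,400),interpolation=2)])[:,:,::-1])
for k,u,v,z in [('a',364.8,275.2,44),('b',374.4,238.8,55),('c',384,204,66),('d',393.2,169.2,77)]:
    p=unproj('top',u,v,12);p[2]=z;q=proj('top',p);print(k,((q-[300,120])*2).round(0))
E
```

```text
a [135. 308.]
b [157. 231.]
c [180. 156.]
d [202.  79.]
```

View pics/f.png

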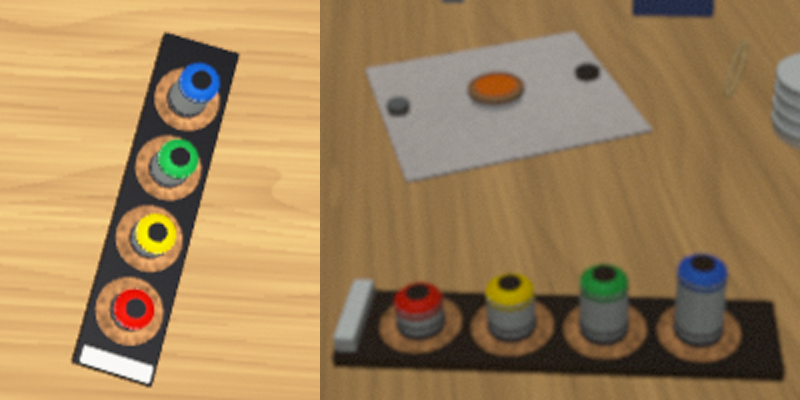

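The final top view shows the noses at (135,308), (157,231), (180,157) and (201,79), within about 1 px of centred and upright. The dish has not moved, so I hand in.

```bash
python3 -c "
from plant import robot
print(robot.hand_in())"
```

```text
the job is handed in; nothing more can be done
None
```

The red, yellow, green and blue objectives stand upright and centred on pads a to d in order of height, the dish was not moved, and the job is handed in; no verdict came back, so the result rests on my final camera check.

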